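# Find the stopper that rocks and push it home

### The job

One of the four stopper caps on the grey sample carrier has not been pushed in all the way. Press on the edge of the caps with the fingertips to find the one that rocks, and once you have felt it rock press that cap down in its middle until it is fully home, level and no longer proud, like the other three. Only touch and press, without undue force: do not pull any cap up, and leave the vials, the tweezers and the powder jar beside the carrier where they are.

Things in the scene. Friction and masses are not known exactly. Their poses are not given: they have to be found in the camera images.
- carrier: fixed moulded grey sample carrier, 88 mm (its x) by 332 mm (its y, with the grip lugs at its ends), 37 mm high to the collars of the wells; origin at the centre of its underside on the desk, z up. The four wells lie on its y axis at y = -108, -36, 36 and 108 mm. Its -x side is the robot's side
- cap_a: one of four identical round white stopper caps in a row, 72 mm apart, one in each well: disc 56 mm across, 8 mm thick, flat top, fluted edge, rubber plug below. Origin: centre of the disc's underside, on the plug's axis; z up out of the cap. Home, the origin is 37 mm and the flat top 45 mm above the desk. Which letter is in which well changes from start to start
- cap_b: another of the four identical caps. A cap that is home bears with its flange all round on the collar of its well: pressed anywhere, it neither tips nor sinks. The cap that is not home stands only 2.4 to 3.2 mm higher, and level while untouched; its plug holds it by friction
- cap_c: another of the four identical caps. On the one that is not home, a press of 2 to 6 N near the edge (16 to 22 mm from the centre) tips it about its plug by 5 to 8 degrees, until the flange meets the collar; let go, it springs back level and as proud as before. A much harder press there can begin to drive it in
- cap_d: another of the four identical caps. Pressed down in the middle with 10 to 20 N, the one that is not home slides down until its flange meets the collar, and stays there
- sample_vial_0: bystander: loose sample vial, 23 mm thick, 62 mm tall, standing past the carrier's -y end; origin at the centre of its foot
- sample_vial_1: bystander: loose sample vial, 23 mm thick, 62 mm tall, standing past the carrier's -y end; origin at the centre of its foot
- tweezers: bystander: loose steel tweezers, 124 mm long (along its own y), 9 mm high, lying on the robot's side of the carrier; origin at the centre of the underside
- powder_jar: bystander: loose screw-cap powder jar, 48 mm diameter, 42 mm high, standing past the carrier's +y end; origin at the centre of its foot

How it is judged:
On the way, in this order (a step that is already met when the one before it is completed fails the run):
1. the cap that is not home has been made to rock by pressing its edge (tipped by more than 0.045 rad, 2.6 degrees) (angle between any of cap_a, cap_b, cap_c, cap_d's own z axis and vertical above 0.045 rad), for 0.1 s.
2. all four caps are home and level (z of each of cap_a, cap_b, cap_c, cap_d in the frame of carrier below 0.038 m and angle between each of cap_a, cap_b, cap_c, cap_d's own z axis and vertical below 0.03 rad), for 0.2 s.
At the end, for the whole second after the job is handed in: all four caps are home (underside of the disc less than 38 mm above the desk, that is within 1 mm of home) and level within 0.03 rad, and the bystanders lie within 20 mm of where they were (all of step 2 and distance of each of sample_vial_0, sample_vial_1, tweezers, powder_jar from where it was at the start of the episode below 0.02 m); the robot touches nothing.
It fails at once if a cap is pulled up out of its well (by more than 6 mm) (z of any of cap_a, cap_b, cap_c, cap_d in the frame of carrier above 0.043 m).
It fails at once if a bystander is moved or lifted by more than 20 mm (distance of any of sample_vial_0, sample_vial_1, tweezers, powder_jar from where it was at the start of the episode above 0.02 m).
It fails at once if the carrier and its caps are struck or pressed with more than 60 N (contact force between any of the fingers, the arm and carrier above 60 N or contact force between any of the fingers, the arm and cap_a above 60 N or contact force between any of the fingers, the arm and cap_b above 60 N or contact force between any of the fingers, the arm and cap_c above 60 N or contact force between any of the fingers, the arm and cap_d above 60 N).
It also fails if it takes over 45 s, if anything falls off the work surface, if the arm or the gripper's body presses on something with over 40 N, if the wrist force passes 120 N, or if a joint passes its speed limit or range.

### The arm

A 6-joint arm with a two-finger parallel gripper is mounted at the origin on a cart in front of the work surface, level with it; the furniture and walls round the work are solid. World frame = base frame: x ahead of the robot, y to its left, z up, the work surface at z = 0. Lengths are in m, angles in rad, forces in N, time in s.
With the tool pointing down it reaches from about 0.325 to 0.875 m from the base axis. Payload 4.4 kg.
Tool frame: the origin (TCP) lies on the centre line of the jaws, within the pads' length; the fingertips stand 25 mm ahead of it and the grasp point (between the pads) lies 6 mm ahead of it (bot.tip_extent is the distance from the TCP to the fingertips, in m); z points along the fingers, y is the line along which they close (so a half turn about z gives the same grasp; the last joint's range is limited). The gripper opens to 85 mm and grips with 20 to 120 N. Pads are 22 mm wide; open, the fingers measure 114 mm over their backs; the gripper's body (76 mm by 85 mm) begins 54 mm behind the grasp point. The pads swing forward as they close: fully open they stand 13 mm farther back than shut.
Start: joints at [-1.5, 0.207, 1.542, -0, 1.393, -0.15], TCP at [0.126, -0.561, 0.256] pointing down, gripper open.
Joint ranges: [-2.73, 2.73], [-0.86, 2.22], [0.23, 2.46], [-1.11, 4.25], [0.08, 2.63], [-2.82, 2.82]. Speed limits (rad/s): [2.79, 2.79, 3.14, 3.14, 3.14, 3.14].

### API

Orientations are given as a rotation vector (axis times angle).
In Python, from plant import bot gives the robot as it stands.
- The arm moves only by the shell command python3 -m creep 'ROWS' [OPENING] [FORCE]. ROWS is a JSON object whose one key "plan" holds a list of rows, each a list of 2 entries, a list of its own where there are three numbers: the shift along the tool's x, y, z in m, then the turn, a rotation vector about the tool's x, y, z in rad. A call has 1 to 8 rows; each row is the pose to reach, as a shift and turn from the pose commanded when the call began, along the tool's axes at that moment; what a row does not reach only later rows make up. A row lasts 1/12 s, in which the tool goes at most 41.7 mm and 7.16 degrees, less where a joint would pass 70% of its speed; a pose out of reach is approached as far as the arm can. A call with a gripper value outside its range is refused whole. OPENING is the closure, from -1 (fully open) to 1 (shut), set as the call begins (- or left out, the last holds). The fingers move at their own pace and stop on an object; FORCE is the grip in N (left out, the last holds). Time passes only in rows, so rows that repeat a pose let the fingers close. It gives the time, the measured TCP pose, the force, the opening and the grip force at its end, in the units of the state.
- bot.get_state(): the state, without advancing time (a new reading comes with each control period).
- bot.read_camera(name): name is "side" or "top" or "wrist"; returns (picture, depth): 400x640x3 uint8, red, green, blue; 400x640 float32, m along the optical axis (not along the pixel's ray), 0 where there is no reading.
- bot.calibration(name): a dict with "K" (3x3 intrinsics, pixels), "origin" and "orientation" of the camera in the world. Camera axes: x right, y down, z forward; pixel columns grow to the right and rows downward; lengths in m; the calibration is good to about 2 mm. A picture is of the moment at which its call begins: read the wrist's pose just before it. calibration takes no time and is no camera call; for the wrist camera it gives the pose at the moment of the call.
- bot.close_job(): hands the job in; it is judged then, once.
Trained networks look in the newest picture that a camera, given by its name, has taken for a name from the list of things; names that differ only in an ending like _2 or _b are one class to them, and where a whole thing is asked for, a point or a joint stands for the part that bears it (a point fixed in the world has none). Each returns a list of dicts, best first, with "confidence" (0 to 1); they miss things now and then, are a little off and sometimes report something else, mostly with a low value. They report only what shows in the picture. A call takes as long as a camera call.
- bot.silhouettes(camera, name): "mask" (400x640 bool, what is visible of it) and "box" ([left, top, width, height] in pixels, round what is visible of it).
The state is a dict: "time_s": time; "joint_pos": joint angles; "qvel": joint speeds; "effort": joint torques, N m; "tcp_pos": TCP position; "ee_rot": TCP orientation; "ft_force": force on the tool from outside, world axes, zero at the start; "torque": the same for the moment, N m; "gripper_width": opening from 0.0 (shut) to 1.0 (fully open); "grasp_force": force on a finger pad.
Only numpy, scipy, OpenCV 4.12 (cv2) and the standard library are available. Lean on these libraries where they do the work, as an engineer would, in place of code of your own. Each camera call takes 0.05 s, during which the arm holds its last target. There are 200 camera calls.

## Working session

There is one attempt and no reset: what is moved stays moved. The work goes in short steps, Python scripts to look and compute and a shell command to move; the robot and the scene stay as the last step left them, time stands still between calls to the robot, and variables do not carry over. Pictures are saved under pics/ and viewed, at most 10 in all, crops included, and the job is handed in when it is done.

```bash
ls; mkdir -p pics
cat > h.py <<'E'
import numpy as np,cv2
from plant import bot
from scipy.spatial.transform import Rotation as R
def cal(n):
    c=bot.calibration(n);o=np.array(c["orientation"],float)
    M=o if o.shape==(3,3) else R.from_rotvec(o).as_matrix()
    return np.array(c["K"]),np.array(c["origin"]),M
def cloud(n,d):
    K,o,M=cal(n);v,u=np.mgrid[:400,:640]
    p=np.stack([(u-K[0,2])/K[0,0]*d,(v-K[1,2])/K[1,1]*d,d],-1)
    return p@M.T+o
E
python3 - <<'E'
from h import *
s=bot.get_state();print({k:np.round(v,3).tolist() for k,v in s.items()})
for n in("top","side"):
    im,d=bot.read_camera(n);cv2.imwrite(f"pics/{n}0.png",im[:,:,::-1]);P=cloud(n,d)
    print(n,bot.calibration(n))
    for k in("cap_a","carrier","powder_jar","sample_vial_0","tweezers"):
        for r in bot.silhouettes(n,k)[:5]:
            m=r["mask"]&(d>0);q=P[m]
            if len(q): print(k,round(r["confidence"],2),r["box"],len(q),np.round(np.median(q,0),4),np.round(np.percentile(q,[2,98],axis=0),3).tolist())
E
```

```text
pics
{'time_s': 0.0, 'joint_pos': [-1.5, 0.207, 1.543, 0.0, 1.393, -0.151], 'qvel': [-0.0, -0.001, 0.001, 0.0, -0.0, -0.0], 'effort': [0.0, -38.303, -29.16, -0.0, 0.01, -0.0], 'tcp_pos': [0.126, -0.56, 0.255], 'ee_rot': [-3.12, -0.347, -0.0], 'ft_force': [0.693, -0.762, 0.493], 'torque': [0.001, 0.015, -0.002], 'grasp_force': 0.0, 'gripper_width': 0.998}
top {'K': array([[363.2212127 ,   0.        , 318.14071061],
       [  0.        , 363.2212127 , 204.57163692],
       [  0.        ,   0.        ,   1.        ]]), 'origin': array([0.49350643, 0.06410184, 0.90926736]), 'orientation': array([-2.18732139,  2.17385261, -0.10376029])}
cap_a 0.94 [350.8, 207.9, 22.6, 23.0] 440 [ 0.5349 -0.0493  0.0475] [[0.509, -0.075, 0.037], [0.559, -0.024, 0.051]]
cap_a 0.81 [296.5, 190.7, 23.3, 23.8] 458 [0.5774 0.0877 0.0449] [[0.551, 0.063, 0.034], [0.602, 0.114, 0.049]]
cap_a 0.67 [266.9, 181.3, 20.1, 23.8] 426 [0.5987 0.156  0.045 ] [[0.574, 0.13, 0.041], [0.623, 0.18, 0.048]]
cap_a 0.57 [321.9, 198.9, 23.0, 23.7] 415 [0.5562 0.0195 0.0451] [[0.532, -0.006, 0.042], [0.58, 0.043, 0.048]]
carrier 0
[... 857 characters left out ...]
264.3, 218.2, 25.2, 14.8] 382 [ 0.5387 -0.0533  0.0492] [[0.514, -0.074, 0.041], [0.562, -0.023, 0.051]]
carrier 0.71 [249.5, 186.6, 121.4, 67.4] 2423 [ 0.5838 -0.0006  0.0308] [[0.5, -0.101, 0.011], [0.648, 0.181, 0.038]]
powder_jar 0.77 [372.3, 177.2, 21.7, 20.0] 393 [0.6591 0.237  0.0337] [[0.636, 0.229, 0.006], [0.677, 0.272, 0.046]]
sample_vial_0 0.95 [235.2, 240.2, 14.8, 30.7] 392 [ 0.525  -0.1634  0.037 ] [[0.51, -0.168, 0.003], [0.532, -0.148, 0.065]]
sample_vial_0 0.9 [217.0, 228.2, 13.3, 33.4] 348 [ 0.4758 -0.1526  0.0388] [[0.464, -0.157, 0.005], [0.482, -0.14, 0.066]]
tweezers 0.65 [286.4, 195.5, 16.9, 15.7] 95 [0.4926 0.1096 0.0065] [[0.481, 0.076, 0.001], [0.506, 0.136, 0.011]]
```

```bash
cat >> h.py <<'E'
CAPS=np.array([[.537,-.051],[.558,.018],[.580,.0865],[.600,.156]])
YAW=np.radians(-16.9)
CX=np.array([np.cos(YAW),np.sin(YAW),0]);CY=np.array([-np.sin(YAW),np.cos(YAW),0])
def goal(p,yaw=YAW):
    "shift and turn (tool axes) from the measured pose to TCP p, tool down, tool x along yaw"
    s=bot.get_state();M=R.from_rotvec(s["ee_rot"])
    G=R.from_matrix(np.array([[np.cos(yaw),np.sin(yaw),0],[np.sin(yaw),-np.cos(yaw),0],[0,0,-1]]).T)
    print("shift",np.round(M.inv().apply(np.array(p)-s["tcp_pos"]),4),"turn",np.round((M.inv()*G).as_rotvec(),4))
E
python3 - <<'E'
from h import *
c=CAPS[0]; goal([*(c+CX[:2]*-.028),0.15])
E
```

```text
shift [ 0.4883 -0.4209  0.1063] turn [0.     0.     0.5168]
```

View pics/top0.png

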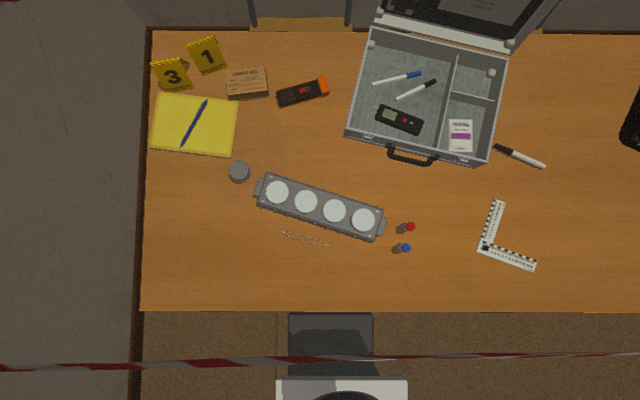

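View pics/side0.png

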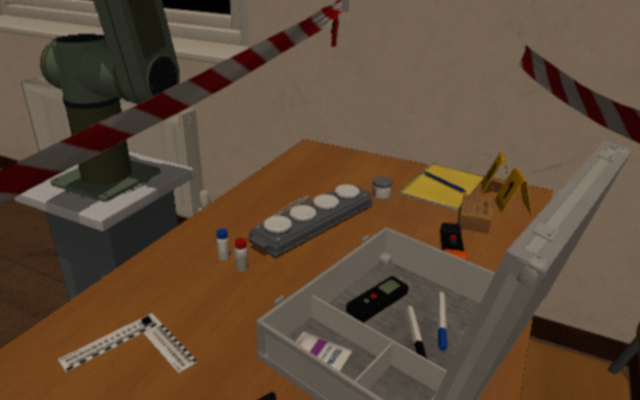

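Top view: caps at (277,191), (306,201), (334,211), (363,219), vials right at (405,227)/(402,248), tweezers at (303,238). The side view shows a cordon tape in the air near the robot; I'll locate it before moving.

Run:
```python
from h import *
for n,px in(("top",[(50,366),(200,361),(340,358),(480,356),(600,350)]),("side",[(30,170),(100,136),(160,108),(220,76),(300,30),(560,75)])):
    im,d=bot.read_camera(n);P=cloud(n,d)
    for u,v in px:
        w=P[v-4:v+5,u-2:u+3].reshape(-1,3);print(n,u,v,np.round(w[w[:,2].argmax()],3),np.round(P[v,u],3))
```

```text
top 50 366 [0.292 0.46  0.342] [0.281 0.493 0.295]
top 200 361 [0.288 0.25  0.308] [0.289 0.251 0.293]
top 340 358 [0.292 0.021 0.298] [0.287 0.02  0.27 ]
top 480 356 [ 0.293 -0.219  0.275] [ 0.292 -0.217  0.274]
top 600 350 [0.494 0.064 0.909] [0.494 0.064 0.909]
side 30 170 [ 0.291 -0.369  0.249] [ 0.289 -0.366  0.241]
side 100 136 [ 0.293 -0.235  0.26 ] [ 0.29 -0.23  0.25]
side 160 108 [ 0.289 -0.081  0.266] [ 0.287 -0.075  0.256]
side 220 76 [0.288 0.118 0.286] [0.284 0.129 0.274]
side 300 30 [0.291 0.495 0.336] [0.289 0.511 0.322]
side 560 75 [0.986 0.668 0.261] [0.984 0.672 0.249]
```

The tape is a solid-looking band at x≈0.29, z≈0.24–0.31, between the tool and the carrier. I'll raise the tool first and swing over it.

```bash
python3 -m creep '{"plan":[[[0,0,-0.04],[0,0,0]],[[0,0,-0.08],[0,0,0]],[[0,0,-0.12],[0,0,0]],[[0,0,-0.16],[0,0,0]],[[0,0,-0.19],[0,0,0]],[[0,0,-0.19],[0,0,0]]]}' 1 40
python3 - <<'E'
from h import *
im,d=bot.read_camera("side");cv2.imwrite("pics/s1.png",im[:,:,::-1])
print(np.round(bot.get_state()["joint_pos"],3))
c=CAPS[0]; goal([*(c+CX[:2]*-.028),0.44]); goal([.38,-.40,.44])
E
```

```text
time_s: 1.2
tcp_pos: [0.1267, -0.563, 0.4559]
ee_rot: [3.106, 0.346, -0.001]
ft_force: [0.7, 0.0, 1.6]
gripper_width: 0.146
grasp_force: 0.0
[-1.499  0.129  1.238  0.     1.764 -0.151]
shift [ 0.4885 -0.4224  0.0068] turn [ 0.0106 -0.0012  0.5168]
shift [ 0.2829 -0.1027  0.0104] turn [ 0.0106 -0.0012  0.5168]
```

View pics/s1.png

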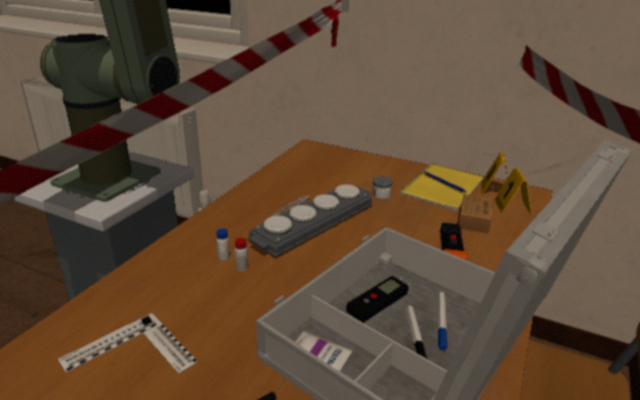

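The side view shows the scene unchanged and the tool still off-frame at left; the upper arm stands well above the tape. Swinging over now.

```bash
python3 -m creep '{"plan":[[[0.035,-0.013,0],[0,0,0.06]],[[0.07,-0.026,0],[0,0,0.13]],[[0.105,-0.039,0],[0,0,0.19]],[[0.14,-0.052,0],[0,0,0.26]],[[0.175,-0.065,0],[0,0,0.32]],[[0.21,-0.078,0],[0,0,0.39]],[[0.245,-0.09,0],[0,0,0.45]],[[0.283,-0.103,0],[0,0,0.517]]]}'
python3 - <<'E'
from h import *
c=CAPS[0]; goal([*(c+CX[:2]*-.028),0.42])
E
```

```text
time_s: 1.92
tcp_pos: [0.3806, -0.3967, 0.4443]
ee_rot: [-3.105, 0.468, 0.004]
ft_force: [0.3, -0.8, -0.5]
gripper_width: -0.005
grasp_force: 0.0
shift [ 0.0196 -0.3763  0.0248] turn [-0.0016  0.0026 -0.0041]
```

```bash
python3 -m creep '{"plan":[[[0.002,-0.04,0],[0,0,0]],[[0.004,-0.08,0],[0,0,0]],[[0.006,-0.12,0],[0,0,0]],[[0.008,-0.16,0],[0,0,0]],[[0.01,-0.2,0],[0,0,0]],[[0.012,-0.24,0.005],[0,0,0]],[[0.016,-0.28,0.01],[0,0,0]],[[0.018,-0.32,0.015],[0,0,0]]]}' && python3 -m creep '{"plan":[[[0.001,-0.035,0.02],[0,0,0]],[[0.001,-0.056,0.06],[0,0,0]],[[0.001,-0.056,0.1],[0,0,0]],[[0.001,-0.056,0.14],[0,0,0]],[[0.001,-0.056,0.17],[0,0,0]],[[0.001,-0.056,0.17],[0,0,0]]]}'
python3 - <<'E'
from h import *
bot.get_state()
im,d=bot.read_camera("wrist");P=cloud("wrist",d);cv2.imwrite("pics/w1.png",im[:,:,::-1])
for r in bot.silhouettes("wrist","cap_a")[:5]:
    m=r["mask"]&(d>0);q=P[m];z=np.median(q[:,2]);t=q[abs(q[:,2]-z)<.004]
    (cx,cy),rad=cv2.minEnclosingCircle(t[:,:2].astype(np.float32))
    print(round(r["confidence"],2),r["box"],round(z,4),np.round([cx,cy,rad],4))
print(bot.get_state()["joint_pos"])
goal([*(CAPS[0]+CX[:2]*-.028),0.15])
E
```

```text
time_s: 2.58
tcp_pos: [0.4901, -0.0952, 0.4293]
ee_rot: [-3.107, 0.462, 0.004]
ft_force: [0.3, -0.5, 0.4]
gripper_width: 0.001
grasp_force: 0.0
time_s: 3.08
tcp_pos: [0.5012, -0.042, 0.2515]
ee_rot: [-3.105, 0.461, 0.03]
ft_force: [-1.3, 0.6, 0.4]
gripper_width: -0.001
grasp_force: 0.0
0.86 [298.0, 123.5, 48.5, 52.5] 0.0529 [ 0.5372 -0.0483  0.0282]
0.8 [103.3, 120.9, 51.3, 54.1] 0.0503 [0.6022 0.1569 0.029 ]
0.77 [233.5, 123.5, 51.3, 51.6] 0.0504 [0.5587 0.0199 0.0288]
0.77 [165.0, 121.6, 53.5, 54.9] 0.0504 [0.5813 0.088  0.0289]
[-2.56486291e-01  6.37564594e-02  1.69581023e+00  4.26808604e-05
  1.38661011e+00  1.60950754e+00]
shift [ 0.0041 -0.0019  0.1096] turn [ 0.0001  0.0046 -0.0002]
```

View pics/w1.png

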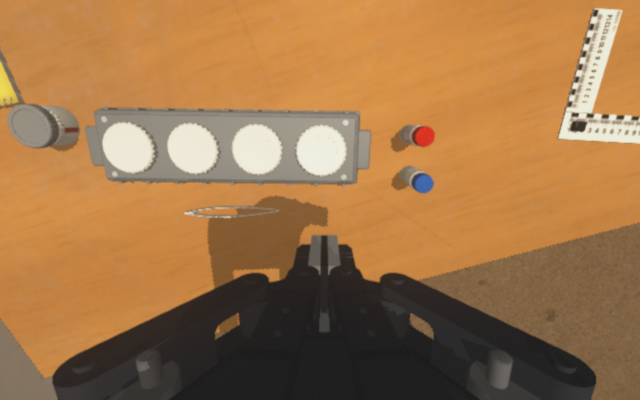

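Wrist view: caps at (129,148), (193,148), (257,149), (322,149), the rightmost nearer the vials (423,135)/(421,182); it reads 2.5 mm higher in all three views. Tweezers at (230,211), clear of the descent. I'll press that cap's robot-side edge first.

```bash
python3 -m creep '{"plan":[[[0.005,-0.002,0.04],[0,0.004,0]],[[0.005,-0.002,0.08],[0,0.004,0]],[[0.005,-0.002,0.12],[0,0.004,0]],[[0.005,-0.002,0.15],[0,0.004,0]],[[0.005,-0.002,0.17],[0,0.004,0]],[[0.005,-0.002,0.17],[0,0.004,0]],[[0.005,-0.002,0.17],[0,0.004,0]],[[0.005,-0.002,0.17],[0,0.004,0]]]}'
python3 - <<'E'
from h import *
goal([*(np.array([.537,-.050])+CX[:2]*-.027),0.074]);print(bot.get_state()["tcp_pos"],bot.get_state()["ft_force"])
E
```

```text
time_s: 3.85
tcp_pos: [0.5158, -0.0444, 0.0945]
ee_rot: [3.106, -0.462, 0.016]
ft_force: [-0.7, 0.5, 0.2]
gripper_width: 0.001
grasp_force: 0.0
shift [-0.0053 -0.0008  0.0205] turn [-0.0003 -0.0103 -0.0005]
[ 0.51582612 -0.04443629  0.09451469] [-0.70624021  0.51472091  0.23481164]
```

```bash
python3 -m creep '{"plan":[[[-0.005,0,0.004],[0,-0.01,0]],[[-0.005,0,0.008],[0,-0.01,0]],[[-0.005,0,0.012],[0,-0.01,0]],[[-0.005,0,0.015],[0,-0.01,0]],[[-0.005,0,0.017],[0,-0.01,0]],[[-0.005,0,0.018],[0,-0.01,0]],[[-0.005,0,0.018],[0,-0.01,0]]]}'
python3 - <<'E'
from h import *
goal([*(np.array([.537,-.050])+CX[:2]*-.027),0.074]);print(bot.get_state()["tcp_pos"],bot.get_state()["ft_force"])
E
```

```text
time_s: 4.43
tcp_pos: [0.5078, -0.042, 0.0729]
ee_rot: [-3.106, 0.462, 0.011]
ft_force: [0.2, 0.5, 0.0]
gripper_width: 0.006
grasp_force: 0.0
shift [ 0.0032 -0.0008 -0.0012] turn [ 0.      0.0068 -0.0002]
[ 0.507816   -0.04199222  0.07286925] [0.22950065 0.46993026 0.0337879 ]
```

```bash
python3 -m creep '{"plan":[[[0.002,0,0],[0,0,0]],[[0.002,0,0.001],[0,0,0]],[[0.002,0,0.001],[0,0,0]]]}' ; python3 -m creep '{"plan":[[[0,0,0.001],[0,0,0]],[[0,0,0.001],[0,0,0]]]}'; python3 -m creep '{"plan":[[[0,0,0.001],[0,0,0]],[[0,0,0.001],[0,0,0]]]}'
```

```text
time_s: 4.68
tcp_pos: [0.5103, -0.0428, 0.0723]
ee_rot: [-3.107, 0.462, 0.009]
ft_force: [-0.7, 1.6, 0.0]
gripper_width: 0.004
grasp_force: 0.1
time_s: 4.85
tcp_pos: [0.51, -0.0427, 0.0712]
ee_rot: [-3.107, 0.462, 0.009]
ft_force: [-0.4, -0.8, 1.4]
gripper_width: 0.003
grasp_force: 0.6
time_s: 5.02
tcp_pos: [0.5098, -0.0426, 0.0704]
ee_rot: [-3.107, 0.462, 0.01]
ft_force: [-2.6, 0.2, 3.6]
gripper_width: -0.0
grasp_force: 1.9
```

```bash
python3 -m creep '{"plan":[[[0,0,0.001],[0,0,0]],[[0,0,0.001],[0,0,0]]]}'
python3 - <<'E'
from h import *
for n in("side",):
    im,d=bot.read_camera(n);P=cloud(n,d)
    for r in bot.silhouettes(n,"cap_a")[:5]:
        q=P[r["mask"]&(d>0)];z=np.median(q[:,2]);q=q[abs(q[:,2]-z)<.005]
        A=np.c_[q[:,:2]-q[:,:2].mean(0),np.ones(len(q))]
        c,*_=np.linalg.lstsq(A,q[:,2],rcond=None);print(np.round(q.mean(0),4),len(q),"slope",np.round(c[:2],3))
E
```

```text
time_s: 5.18
tcp_pos: [0.5098, -0.0426, 0.07]
ee_rot: [-3.107, 0.462, 0.011]
ft_force: [-3.5, 1.2, 8.2]
gripper_width: 0.002
grasp_force: 4.3
[0.5822 0.0856 0.0466] 276 slope [-0.018  0.029]
[ 0.5396 -0.0537  0.0496] 286 slope [0.094 0.014]
[0.5603 0.0167 0.0465] 300 slope [-0.016  0.031]
[0.6036 0.1549 0.0467] 250 slope [-0.015  0.03 ]
```

The cap rocks: it gave ~1.5 mm softly and its measured slope is ~0.11 rad against the others. Lift off and go over its middle.

```bash
python3 -m creep '{"plan":[[[0,0,-0.004],[0,0,0]],[[0,0,-0.012],[0,0,0]],[[0.005,0,-0.014],[0,0,0]],[[0.016,0,-0.014],[0,0,0]],[[0.027,0,-0.014],[0,0,0]],[[0.027,0,-0.014],[0,0,0]],[[0.027,0,-0.014],[0,0,0]],[[0.027,0,-0.014],[0,0,0]]]}'
python3 - <<'E'
from h import *
goal([.537,-.050,0.072]);s=bot.get_state();print(s["tcp_pos"],s["ft_force"])
E
```

```text
time_s: 5.95
tcp_pos: [0.5355, -0.0504, 0.0829]
ee_rot: [-3.106, 0.462, 0.011]
ft_force: [0.1, 1.1, -0.3]
gripper_width: -0.003
grasp_force: 0.0
shift [ 0.0014 -0.0008  0.0109] turn [-0.      0.0069 -0.0003]
[ 0.5354789  -0.05038707  0.08288257] [ 0.05737138  1.08993741 -0.32040718]
```

```bash
python3 -m creep '{"plan":[[[0.001,0,0.004],[0,0.006,0]],[[0.001,0,0.008],[0,0.006,0]],[[0.001,0,0.01],[0,0.006,0]],[[0.001,0,0.011],[0,0.006,0]],[[0.001,0,0.012],[0,0.006,0]],[[0.001,0,0.012],[0,0.006,0]]]}';python3 -m creep '{"plan":[[[0,0,0.001],[0,0,0]],[[0,0,0.001],[0,0,0]]]}';python3 -m creep '{"plan":[[[0,0,0.001],[0,0,0]],[[0,0,0.001],[0,0,0]]]}'
```

```text
time_s: 6.45
tcp_pos: [0.536, -0.0506, 0.0715]
ee_rot: [-3.107, 0.462, 0.003]
ft_force: [-3.9, -0.1, 6.0]
gripper_width: -0.001
grasp_force: 3.0
time_s: 6.62
tcp_pos: [0.5361, -0.0506, 0.0707]
ee_rot: [-3.107, 0.462, 0.003]
ft_force: [-3.5, 0.8, 7.3]
gripper_width: -0.008
grasp_force: 3.5
time_s: 6.78
tcp_pos: [0.536, -0.0505, 0.0699]
ee_rot: [-3.107, 0.462, 0.004]
ft_force: [-4.4, 1.6, 9.5]
gripper_width: -0.004
grasp_force: 4.7
```

```bash
python3 -m creep '{"plan":[[[0,0,0.001],[0,0,0]],[[0,0,0.001],[0,0,0]]]}';python3 -m creep '{"plan":[[[0,0,0.001],[0,0,0]],[[0,0,0.001],[0,0,0]]]}';python3 -m creep '{"plan":[[[0,0,0.001],[0,0,0]],[[0,0,0.001],[0,0,0]]]}'
```

```text
time_s: 6.95
tcp_pos: [0.5361, -0.0506, 0.0698]
ee_rot: [-3.107, 0.461, 0.004]
ft_force: [-6.0, 1.2, 14.8]
gripper_width: 0.003
grasp_force: 7.6
time_s: 7.12
tcp_pos: [0.5361, -0.0506, 0.0697]
ee_rot: [3.108, -0.461, -0.004]
ft_force: [-8.6, 2.3, 20.9]
gripper_width: -0.0
grasp_force: 10.5
time_s: 7.28
tcp_pos: [0.5362, -0.0506, 0.0697]
ee_rot: [3.107, -0.461, -0.004]
ft_force: [-12.1, 1.1, 27.3]
gripper_width: 0.0
grasp_force: 13.4
```

It stopped dead 2–2.5 mm lower, with the force climbing: flange on collar. Lift off and check.

```bash
python3 -m creep '{"plan":[[[0,0,-0.004],[0,0,0]],[[0,0,-0.012],[0,0,0]],[[0,0,-0.04],[0,0,0]],[[0,0,-0.08],[0,0,0]],[[-0.04,0,-0.12],[0,0,0]],[[-0.06,0,-0.16],[0,0,0]],[[-0.06,0,-0.18],[0,0,0]],[[-0.06,0,-0.18],[0,0,0]]]}'
python3 - <<'E'
from h import *
for n in("side","wrist"):
    bot.get_state();im,d=bot.read_camera(n);P=cloud(n,d);cv2.imwrite(f"pics/{n}9.png",im[:,:,::-1])
    for k in("cap_a","powder_jar","sample_vial_0","tweezers"):
      for r in bot.silhouettes(n,k)[:4]:
        q=P[r["mask"]&(d>0)]
        if k!="cap_a": print(k,round(r["confidence"],2),np.round(np.median(q,0),4));continue
        z=np.median(q[:,2]);q=q[abs(q[:,2]-z)<.004]
        A=np.c_[q[:,:2]-q[:,:2].mean(0),np.ones(len(q))]
        c,*_=np.linalg.lstsq(A,q[:,2],rcond=None);print(n,np.round(np.median(q,0),4),len(q),"slope",np.round(c[:2],3))
E
```

```text
time_s: 7.95
tcp_pos: [0.4818, -0.0336, 0.2538]
ee_rot: [3.106, -0.461, 0.021]
ft_force: [1.6, -0.1, 0.6]
gripper_width: 0.0
grasp_force: 0.0
side [ 0.5378 -0.0508  0.0469] 346 slope [-0.019  0.024]
side [0.5814 0.0865 0.0468] 276 slope [-0.021  0.019]
side [0.6024 0.154  0.0468] 248 slope [-0.011  0.019]
side [0.5597 0.0175 0.047 ] 302 slope [-0.006  0.021]
powder_jar 0.62 [0.6594 0.2373 0.0318]
powder_jar 0.51 [0.6029 0.1524 0.0468]
sample_vial_0 0.77 [ 0.5254 -0.1636  0.0385]
sample_vial_0 0.63 [ 0.4753 -0.1514  0.0375]
tweezers 0.71 [0.4907 0.1036 0.0063]
tweezers 0.59 [ 0.4758 -0.152   0.0383]
wrist [ 0.5339 -0.0475  0.0455] 2131 slope [-0.    -0.001]
wrist [0.5771 0.0886 0.0454] 2204 slope [0.002 0.006]
wrist [0.5986 0.1566 0.0453] 2232 slope [0.002 0.008]
wrist [0.5555 0.0205 0.0454] 2177 slope [ 0.    -0.001]
powder_jar 0.75 [0.6486 0.2417 0.0411]
sample_vial_0 0.91 [ 0.4722 -0.141   0.0582]
sample_vial_0 0.82 [ 0.519  -0.1507  0.0586]
tweezers 0.92 [0.5005 0.139  0.0088]
```

View pics/wrist9.png

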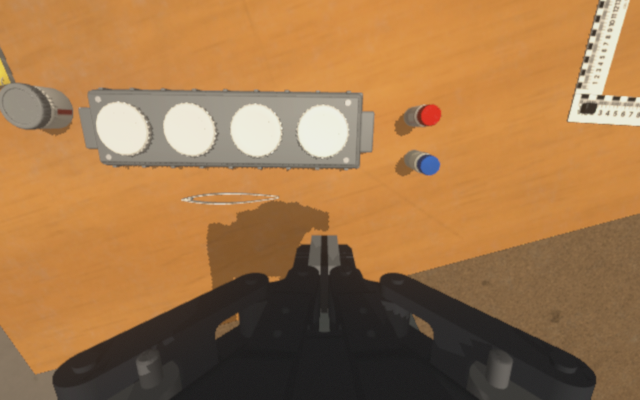

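Wrist view: all four caps, at (123,128) to (323,131), are at the same height and level. The vials, tweezers and jar are where they were, and the tool is clear. Handing in.

```bash
python3 -c "
from plant import bot
print(bot.close_job())"
```

```text
the job is handed in; nothing more can be done
None
```

The proud cap was the one at the carrier's vial end. It rocked about 0.11 rad under an edge press, then I pressed it home in the middle with about 30 N at most; all four caps now measure equally high and level, nothing else was moved, and the job is handed in (no verdict was returned).

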